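# Put the opener away and lift the deodorizer pod with the tongs

## Task

The flat steel bottle opener has been left lying across the bamboo tongs: slide it lengthwise all the way into the slot of the wooden block and let go of it. Then pick up the tongs, close their jaws on the deodorizer pod and lift it at least 5 cm above its stand, without the gripper touching the pod or the pod being knocked off its stand; finish while still holding it up steadily in the tongs. Leave the bowl, the heel pads and the polish tin where they are.

Things in the scene. Friction and masses are not known exactly. Their poses are not given: they have to be found in the camera images.
- opener: flat steel bar opener, plate 140 long (own x) x 38 wide (y) x 4 mm thick, about 110 g, 24 mm hole in its head end (+x). Origin: centre of its underside, z up. Starts flat across the arms of the tongs (underside 40 mm above the bench), head towards the block; its tail end overhangs the tongs by 40 to 65 mm, with free room beside it for fingers. Fully in the slot, 55 mm of it stick out.
- holder: wooden block fixed on the bench, 95 deep (own x) x 80 wide (y) x 69 mm high; origin: centre of its underside. The slot goes in from its -x face along +x: 46 wide, 10 high, 85 mm deep, 45 to 55 mm above the bench, blind at the end, roofed by two 14 mm lips with an 18 mm gap between them. Opener fully home: its centre at the block's own x = -32.5 mm, flat, either way round.
- slot_mouth (a point): middle of the slot's mouth (half-way up the 10 mm height, in the plane of the mouth face), 50 mm above the bench; axes as the block's, +x pointing into the slot
- rest: grey plastic tong rest fixed on the bench; origin on the bench under the tongs' origin at the start, x along the tongs. Two crossbars 10 thick (x), 90 long (y), 15 mm high at x = -70 and +45 mm, joined by a strip 30 wide and 4 mm high: between the bars there is room for fingers on both sides of the tongs
- tongs: sprung bamboo tongs lying level on the rest, their two arms (strips 5 thick, 25 mm high) on edge. Origin: underside, midway between the arms, near the centre of mass; x forward to the jaws, y across, z up. From x = -113 (dark hinge block) to +105 mm (jaw ends), 70 g. They spring open by themselves
- tongs_grip (a point): place to squeeze the arms: 12.5 mm above the tongs' origin, mid-height; outer faces nearly parallel from 35 mm behind to 25 mm ahead of it. Outer width here 56 mm open, 50 mm half squeezed (jaw gap 54), 42 mm closed on the pod. Spring force per side: 2 N open, 4 N at 50 mm (enough to carry the tongs by), 7 N at 42 mm; a squeeze of 20 to 30 N holds the pod well
- tongs_mouth (a point): middle of the jaws, on the tongs' own x axis 78 mm ahead of the tongs' origin and 12.5 mm above their underside; axes as the tongs'. The jaws are flat plates 55 long, 25 mm high (x = 50 to 105 mm from the tongs' origin), inner gap 65 mm when open; parallel when 40 mm apart
- tongs_left (a joint): closing angle of each tong arm (both are coupled): 0 = fully open (sprung there), 0.073 rad = jaws 40 mm apart (on the pod), stop at 0.133 rad (jaws about 20 mm apart)
- pod: grey plastic deodorizer pod, upright round puck 40 mm in diameter and 30 mm high with a slightly domed vented top, 35 g, standing loose on the stand; origin: centre of its underside (20 mm above the bench at the start)
- pod_center (a point): centre of the pod, 15 mm above its underside
- stand: white round stand fixed on the bench, foot 60 mm in diameter x 5 mm high with a post 32 mm in diameter up to 20 mm height, carrying the pod; origin: centre of its underside
- bowl: white ceramic key bowl, 110 mm in diameter, 45 mm high, loose; origin: centre of its underside; leave alone
- heel0: lowest of three stacked black rubber heel pads, each about 58 x 56 x 8 mm; origin on its underside; leave alone
- heel1: middle heel pad; leave alone
- heel2: top heel pad, its top 24 mm above the bench; leave alone
- tin: flat round steel polish tin, 71 mm in diameter, 22 mm high; origin: centre of its underside; leave alone

How it is judged:
By the outcome, as a careful person would: the job done as asked, in the order asked, and still so for the second after the job is handed in, while the arm keeps its last pose, push and grip.
It also fails if it takes over 54 s, if anything falls off the work surface, if the arm or the gripper's body presses on something with over 40 N, if the wrist force passes 120 N, or if a joint passes its speed limit or range.

## Robot

A 6-joint arm with a two-finger parallel gripper is mounted at the origin on the work surface. World frame = base frame: x ahead of the robot, y to its left, z up, the work surface at z = 0. Lengths are in m, angles in rad, forces in N, time in s.
With the tool pointing down it reaches from about 0.275 to 0.775 m from the base axis. Payload 14.6 kg.
Tool frame: the origin (TCP) lies at the very end of the fingers, on their centre line; the grasp point (between the pads) lies 19 mm behind it (r.grasp_offset is the distance from the TCP to the grasp point, in m); z points along the fingers, y is the direction in which the jaws open and shut (so a half turn about z gives the same grasp; the last joint's range is limited). The gripper opens to 85 mm and grips with 20 to 120 N. Pads are 22 mm wide; open, the fingers measure 114 mm over their backs; the gripper's body (76 mm by 85 mm) begins 54 mm behind the grasp point. The pads swing forward as they close: fully open they stand 13 mm farther back than shut.
Start: joints at [-1.274, 0.263, -0.048, 1.259, 0, 1.415], TCP at [0.229, -0.472, 0.231] pointing down, gripper open.
Joint ranges: [-2.65, 2.65], [-0.89, 1.7], [-1.18, 1.37], [-2.13, 2.11], [-1.35, 1.29], [-3.14, 3.14]. Speed limits (rad/s): [1.89, 1.89, 2.57, 2.79, 3.14, 3.14].

## Interface

Orientations are given as a unit quaternion [w, x, y, z].
In Python, from workcell import r gives the robot as it stands. The module is installed in compiled form; this text tells all that it offers.
- The arm moves only by the tool arm_command, never from a script. Its argument "rows" is a list of rows, each a list of 3 entries, a list of its own where there are three numbers: the opening, from -1 (shut) to 1 (fully open), then the shift along the tool's x, y, z in units of 0.2 m (1.0 is 0.2 m), then the turn about the tool's z in units of 90 degrees (1.0 is 90 degrees). A call has 1 to 20 rows; each row is the pose to reach, as a shift and turn from the pose measured when the call began, along the tool's axes at that moment; what a row does not reach only later rows make up. A row lasts 1/8 s, in which the tool goes at most 62.5 mm and 10.7 degrees, less where a joint would pass 70% of its speed; a pose out of reach is approached as far as the arm can. A call with a number of a shift or a turn outside -1 to 1 is refused whole. A call with a gripper value outside its range is refused whole. The fingers move at their own pace and stop on an object; "squeeze" is the grip in N (left out, the last holds). Time passes only in rows, so rows that repeat a pose let the fingers close. It gives the time, the measured TCP pose, the force and the opening at its end, in the units of the state.
- r.sense(): the state, without advancing time (a new reading comes with each control period).
- r.grab_frame(name): name is "scene" or "top" or "wrist"; returns a dict with "frame" (480x640x3 uint8, red, green, blue), "intrinsics" (3x3 intrinsics, pixels), "rvec" (rotation vector, rad) and "tvec" (3), from world to camera coordinates, as OpenCV has them; the wrist camera has in their place "tool_from_camera" (4x4, takes a point from camera to tool coordinates, whose origin is the TCP and whose axes are the flange's). Camera axes: x right, y down, z forward; pixel columns grow to the right and rows downward; lengths in m; the calibration is good to about 2 mm. A picture is of the moment at which its call begins: read the wrist's pose just before it. There is no depth.
- r.finish_job(): hands the job in, once; it reports no verdict.
The state is a dict: "clock": time; "qpos": joint angles; "qd": joint speeds; "tau": joint torques, N m; "tool_pos": TCP position; "tool_rot": TCP orientation; "contact_force": force on the tool from outside, world axes, zero at the start; "wrist_torque": the same for the moment, N m; "opening": finger opening in m.
Only numpy, scipy, OpenCV 4.12 (cv2) and the standard library are available. Lean on these libraries where they do the work, as an engineer would, in place of code of your own. Each camera call takes 0.05 s, during which the arm holds its last target.

## Working session

There is one attempt and no reset: what is moved stays moved. The work goes in short steps, Python scripts to look and compute and a tool call to move; the robot and the scene stay as the last step left them, time stands still between calls to the robot, and variables do not carry over. Pictures are saved under pics/ and viewed, and the job is handed in when it is done.

Besides the shell and the picture viewer there is one more tool, called after "Request:" in YAML: its name, and indented under it one key for each argument. arm_command: Moves the arm, as the interface text tells. Shifts and turns lie within -1 to 1; 1 stands for 0.2 m of shift or 90 degrees of turn. Its arguments: {"type":"object","properties":{"rows":{"type":"array"},"squeeze":{"type":"number"}},"required":["rows"]}

```bash
mkdir -p pics; python3 - <<'E'
from workcell import r
import cv2,numpy as np
s=r.sense();print(s)
for n in ("scene","top","wrist"):
    f=r.grab_frame(n);cv2.imwrite(f"pics/{n}0.png",f["frame"][:,:,::-1]);np.save(f"pics/{n}.npy",{k:v for k,v in f.items()},allow_pickle=True)
    print(n,{k:np.round(v,4).tolist() for k,v in f.items() if k!="frame"})
E
```

```text
{'clock': 0.0, 'qpos': array([-1.27431291e+00,  2.63554463e-01, -4.89103800e-02,  1.25940940e+00,
        1.35547719e-05,  1.41547232e+00]), 'qd': array([-0.00166894, -0.0003149 ,  0.00035223, -0.00036912, -0.00241603,
        0.00084891]), 'tau': array([ 7.53546628e-03, -6.37605429e+01,  3.84568083e+01,  1.34693587e-02,
        3.10852511e-05,  2.51911609e-05]), 'tool_pos': array([ 0.22912057, -0.47207237,  0.2308185 ]), 'tool_rot': array([-5.38094547e-04,  9.74591945e-01,  2.23987166e-01, -3.12474423e-05]), 'contact_force': array([-0.62662618, -0.09001203,  0.06616317]), 'wrist_torque': array([-0.00369946, -0.04721169,  0.02979241]), 'opening': 0.08536820989567065}
scene {'intrinsics': [[444.276, 0.0, 313.9155], [0.0, 444.276, 243.346], [0.0, 0.0, 1.0]], 'rvec': [2.3483, 0.9255, -0.3213], 'tvec': [-0.3917, -0.2816, 1.2364]}
top {'intrinsics': [[609.9532, 0.0, 323.9692], [0.0, 609.9532, 229.5421], [0.0, 0.0, 1.0]], 'rvec': [2.1606, -2.1779, 0.1011], 'tvec': [-0.0121, 0.5698, 1.316]}
wrist {'intrinsics': [[416.0897, 0.0, 316.2507], [0.0, 416.0897, 234.2888], [0.0, 0.0, 1.0]], 'tool_from_camera': [[0.0002, -0.9455, -0.3255, 0.0841], [1.0, 0.0002, 0.0001, 0.0], [-0.0, -0.3255, 0.9455, -0.1419], [0.0, 0.0, 0.0, 1.0]]}
```

View pics/scene0.png

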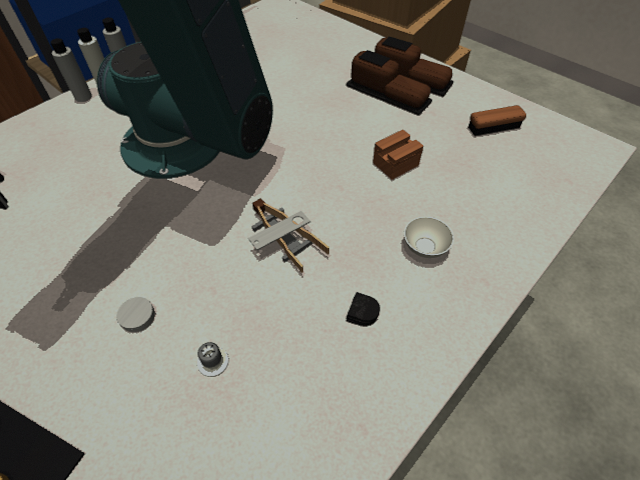

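View pics/top0.png

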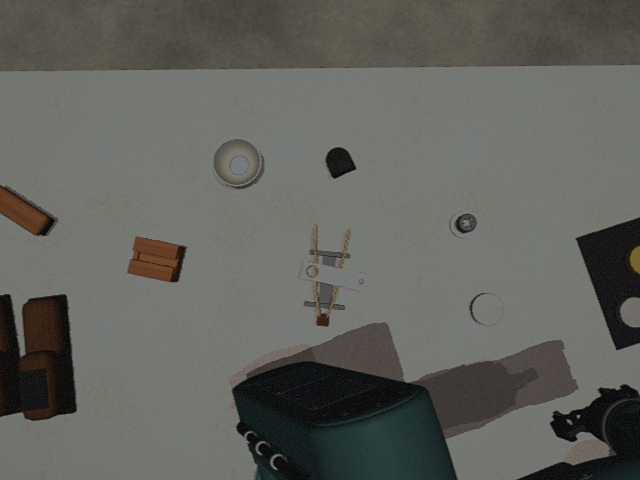

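View pics/wrist0.png

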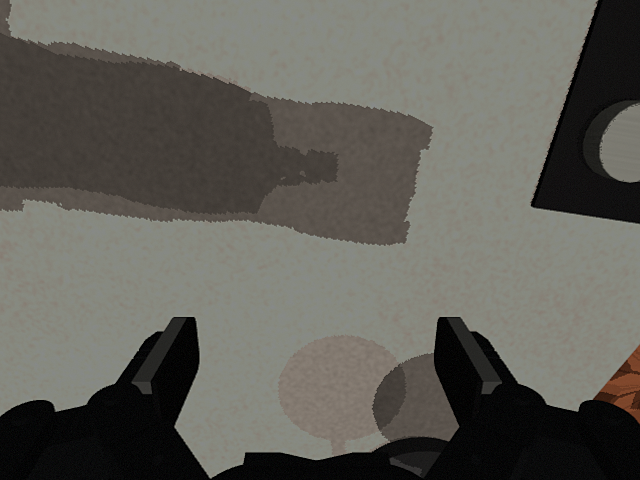

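The top view has the opener lying across the tongs at about (333,275) and the block at (157,259). The pod is at (466,223), the bowl at (238,163), the heel pads at (340,162) and the tin at (487,309). I'll zoom in to measure.

```bash
cat > h.py <<'E'
import numpy as np,cv2
from scipy.spatial.transform import Rotation as R
def load(n): return np.load(f"pics/{n}.npy",allow_pickle=True).item()
def ray(f,uv,s=None):
    K=f["intrinsics"];d=np.linalg.inv(K)@np.array([uv[0],uv[1],1.])
    if "rvec" in f:
        M=cv2.Rodrigues(np.array(f["rvec"]))[0];return -M.T@np.ravel(f["tvec"]),M.T@d
    q=s["tool_rot"];T=R.from_quat([q[1],q[2],q[3],q[0]]).as_matrix();C=f["tool_from_camera"]
    return T@C[:3,3]+s["tool_pos"],T@C[:3,:3]@d
def onz(f,uv,z,s=None):
    o,d=ray(f,uv,s);return o+d*(z-o[2])/d[2]
def proj(f,P,s=None):
    P=np.atleast_2d(P).astype(float);K=np.array(f["intrinsics"])
    if "rvec" in f: return cv2.projectPoints(P,np.array(f["rvec"]),np.array(f["tvec"]),K,None)[0][:,0]
    q=s["tool_rot"];T=R.from_quat([q[1],q[2],q[3],q[0]]).as_matrix();C=f["tool_from_camera"]
    c=((P-s["tool_pos"])@T-C[:3,3])@C[:3,:3];c=c@K.T;return c[:,:2]/c[:,2:]
def crop(f,name,u,v,w,h,k):
    c=f["frame"][v:v+h,u:u+w,::-1];cv2.imwrite(f"pics/{name}.png",cv2.resize(c,None,fx=k,fy=k,interpolation=cv2.INTER_CUBIC))
E
python3 - <<'E'
from h import *
t=load("top");crop(t,"t1",290,215,90,120,5);crop(t,"t2",115,220,85,75,6);crop(t,"t3",440,200,60,50,8)
for n,uv,z in (("openerhole",(313,271),.044),("tail",(365,283),.044),("block",(157,259),.069),("pod",(466,223),.05),("bowl",(238,163),.045),("heel",(340,162),.024),("tin",(487,309),.022),("hinge",(322,320),.04)):
    print(n,onz(t,uv,z).round(4))
E
```

```text
openerhole [0.4783 0.0077 0.044 ]
tail [ 0.4515 -0.1043  0.044 ]
block [0.5056 0.339  0.069 ]
pod [ 0.5793 -0.3245  0.05  ]
bowl [0.7167 0.1713 0.045 ]
heel [ 0.7214 -0.0536  0.024 ]
tin [ 0.3932 -0.371   0.022 ]
hinge [ 0.373  -0.0109  0.04  ]
```

View pics/t1.png

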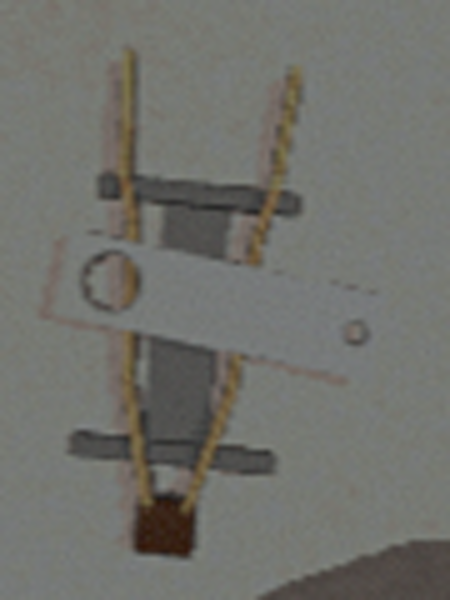

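View pics/t2.png

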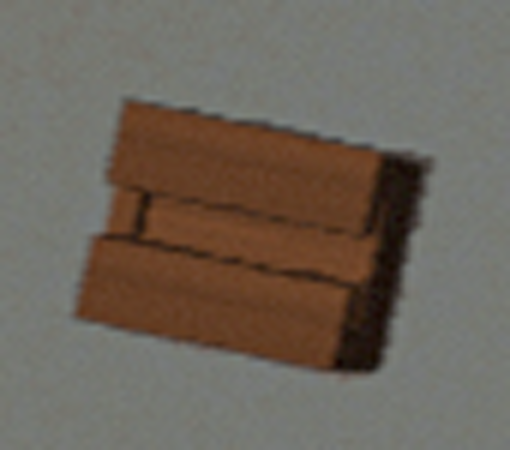

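View pics/t3.png

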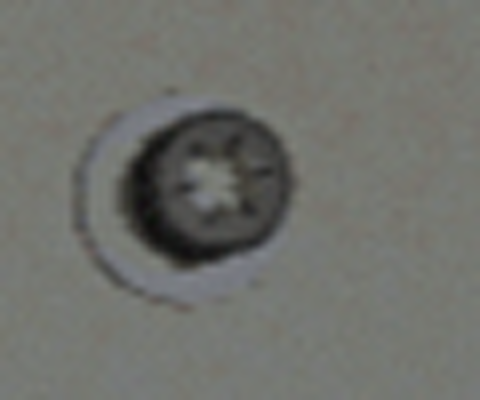

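```bash
python3 - <<'E'
from h import *
t=load("top")
def c(x,y,u,v,k): return (u+(x+.5)/k-.5, v+(y+.5)/k-.5)
P=[onz(t,c(*p,115,220,6),.069)[:2] for p in ((125,98),(383,152),(330,368),(77,318))]
P=np.array(P);print(P.round(4));
for i in range(4):
    d=P[(i+1)%4]-P[i];print(np.linalg.norm(d).round(4),np.degrees(np.arctan2(d[1],d[0])).round(1))
print("blk centre",P.mean(0).round(4))
for n,p,z in (("hole",(112,281),.044),("tailhole",(356,333),.044),("jawL",(128,48),.04),("jawR",(295,68),.04),("hinge front-back",(162,557),.04),("hinge f",(165,495),.04),("barF l",(98,184),.015),("barF r",(300,203),.015),("barB l",(68,440),.015),("barB r",(274,462),.015)):
    print(n,onz(t,c(*p,290,215,5),z).round(4))
print("podtop",onz(t,c(223,182,440,200,8),.05).round(4),"stand foot",onz(t,c(182,203,440,200,8),.005).round(4))
# contrast
g=t["frame"][255:310,290:380].astype(float);g=(g-90)*4
cv2.imwrite("pics/c1.png",cv2.resize(np.clip(g,0,255).astype(np.uint8)[:,:,::-1],None,fx=8,fy=8,interpolation=cv2.INTER_CUBIC))
s=load("scene");crop(s,"s1",235,185,110,95,7)
E
```

```text
[[0.5553 0.3861]
 [0.5353 0.2938]
 [0.4589 0.3114]
 [0.4773 0.4014]]
0.0944 -102.2
0.0784 167.0
0.0918 78.5
0.0795 -11.1
blk centre [0.5067 0.3482]
hole [0.4787 0.0099 0.044 ]
tailhole [ 0.4555 -0.0953  0.044 ]
jawL [0.5804 0.0024 0.04  ]
jawR [ 0.571  -0.0705  0.04  ]
hinge front-back [ 0.3602 -0.0108  0.04  ]
hinge f [ 0.3866 -0.0123  0.04  ]
barF l [0.5226 0.0165 0.015 ]
barF r [ 0.5134 -0.0729  0.015 ]
barB l [0.4099 0.0303 0.015 ]
barB r [ 0.3997 -0.0601  0.015 ]
podtop [ 0.5807 -0.3277  0.05  ] stand foot [ 0.5798 -0.3265  0.005 ]
```

View pics/c1.png

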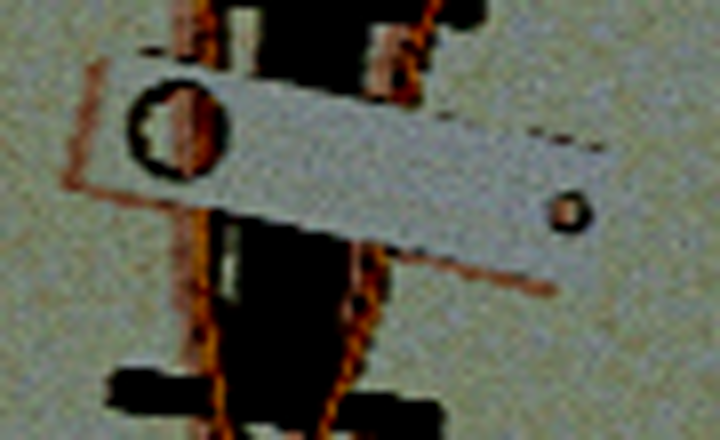

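View pics/s1.png

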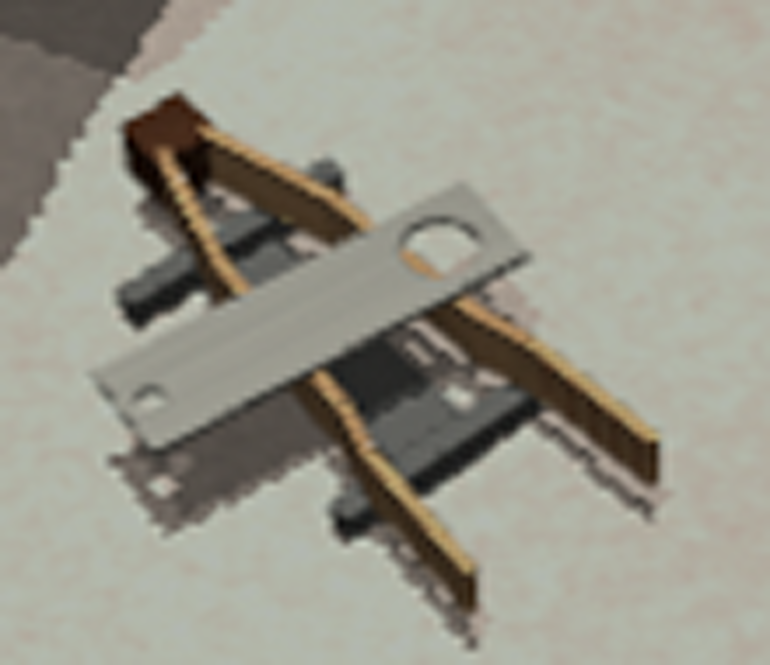

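```bash
python3 - <<'E'
from h import *
t=load("top");s=load("scene")
def c(x,y,u,v,k): return (u+(x+.5)/k-.5, v+(y+.5)/k-.5)
Q=np.array([onz(s,c(*p,235,185,7),.044)[:2] for p in ((93,373),(462,180),(530,257),(155,450))])
print(Q.round(4),"centre",Q.mean(0).round(4))
for i in range(4):
    d=Q[(i+1)%4]-Q[i];print(np.linalg.norm(d).round(4),np.degrees(np.arctan2(d[1],d[0])).round(1))
Q=np.array([onz(t,c(*p,290,255,8),.044)[:2] for p in ((110,48),(605,150),(585,293),(78,190))]);print(Q.round(4),Q.mean(0).round(4))
for n,p in (("hole",(442,245)),("th",(150,398))): print(n,onz(s,c(*p,235,185,7),.044).round(4))
def model(O,h):
    X=np.array([np.cos(h),np.sin(h)]);Y=np.array([-X[1],X[0]])
    return lambda x,y,z: np.array([*(O+x*X+y*Y),z])
# overlay hypotheses on top + scene
op=model(np.array([.4675,-.0405]),np.radians(77.6)); bl=model(np.array([.5067,.3482]),np.radians(78.2)); 
tg=model(np.array([.472,-.0229]),np.radians(-6)); pod=np.array([.5805,-.327])
for f,n,(u,v,w,h_,k) in ((t,"top",(100,150,400,180,2)),(s,"scene",(190,110,250,270,2))):
    im=cv2.resize(f["frame"][:,:,::-1],None,fx=3,fy=3,interpolation=cv2.INTER_CUBIC)
    def pl(P,col,cl=True):
        q=(proj(f,np.array(P))*3+1).round().astype(int);cv2.polylines(im,[q.reshape(-1,1,2)],cl,col,1)
    pl([op(a,b,.044) for a,b in ((70,19),(70,-19),(-70,-19),(-70,19)) for a,b in [(a/1000,b/1000)]],(0,0,255))
    for z in (.069,0): pl([bl(a,b,z) for a,b in ((.0475,.04),(.0475,-.04),(-.0475,-.04),(-.0475,.04))],(255,0,0))
    pl([tg(a,b,.04) for a,b in ((.105,.0375),(.105,-.0375),(-.113,-.012),(-.113,.012))],(0,255,0))
    for z in (.02,.05): pl([[pod[0]+.02*np.cos(a),pod[1]+.02*np.sin(a),z] for a in np.linspace(0,6.28,40)],(0,255,255))
    if n=="top":
        cv2.imwrite("pics/o1.png",im[600:1020,360:1120]); cv2.imwrite("pics/o1b.png",im[600:800,1300:1550])
    else: cv2.imwrite("pics/o2.png",im[370:870,700:1400]); cv2.imwrite("pics/o2b.png",im[970:1170,500:800])
E
python3 -c "
import cv2,numpy as np
a=cv2.imread('pics/o1b.png');b=cv2.imread('pics/o2b.png');cv2.imwrite('pics/ob.png',np.hstack([a,b]))"
```

```text
[[ 0.4352 -0.1027]
 [ 0.4641  0.0335]
 [ 0.5032  0.0248]
 [ 0.4717 -0.1097]] centre [ 0.4686 -0.0385]
0.1392 78.0
0.04 -12.6
0.1381 -103.2
0.0372 169.1
[[ 0.501   0.0286]
 [ 0.4724 -0.105 ]
 [ 0.434  -0.0991]
 [ 0.4627  0.0374]] [ 0.4675 -0.0345]
hole [0.4788 0.0091 0.044 ]
th [ 0.4557 -0.0972  0.044 ]
```

View pics/o1.png

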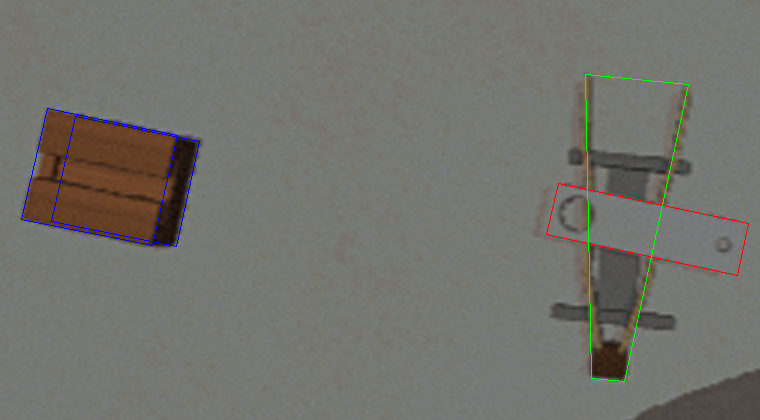

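View pics/o2.png

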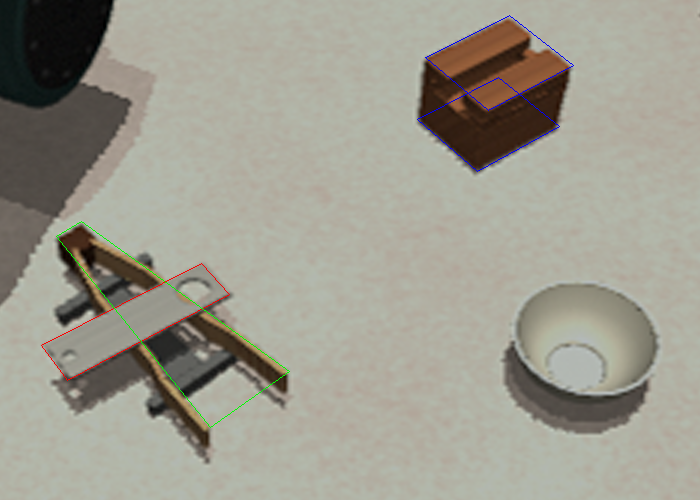

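View pics/ob.png

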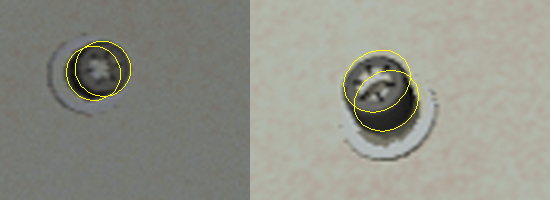

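Overlay: the fitted outlines match both views. The opener centre is about (0.468,-0.038) with heading 77.7°. The slot heading is about 78°. The tongs origin is (0.472,-0.023) with heading -6°, and the pod is at (0.580,-0.327).

```bash
cat > go.py <<'E'
import sys
from workcell import r
from h import *
def go(x,y,z,yaw):
    s=r.sense();q=s["tool_rot"];T=R.from_quat([q[1],q[2],q[3],q[0]]).as_matrix()
    d=T.T@(np.array([x,y,z])-s["tool_pos"])
    cy=np.degrees(np.arctan2(T[1,0],T[0,0]));dt=(cy-yaw+180)%360-180
    print("t",round(s["clock"],2),"pos",s["tool_pos"].round(4),"yaw",cy.round(2),"tilt z",T[:,2].round(3),"open",round(s["opening"],4),"F",s["contact_force"].round(2))
    print("shift",(d/.2).round(3),"n",max(1,int(np.ceil(np.linalg.norm(d)/.0625))),"turn",round(dt/90,4))
if __name__=="__main__": go(*map(float,sys.argv[1:]))
E
python3 go.py .457 -.089 .12 77.8; python3 go.py .343 -.28 .17 51
```

```text
t 0.15 pos [ 0.2291 -0.4721  0.2309] yaw 25.89 tilt z [-0.     0.001 -1.   ] open 0.0855 F [ 0.56  0.53 -0.32]
shift [ 1.861 -1.226  0.556] n 8 turn -0.5768
t 0.15 pos [ 0.2291 -0.4721  0.2309] yaw 25.89 tilt z [-0.     0.001 -1.   ] open 0.0855 F [ 0.56  0.53 -0.32]
shift [ 0.932 -0.615  0.305] n 4 turn -0.279
```

Request:
arm_command:
  rows:
    - [1, [0.93, -0.615, 0.3], -0.3]
    - [1, [0.93, -0.615, 0.3], -0.3]
    - [1, [0.93, -0.615, 0.3], -0.3]
    - [1, [0.93, -0.615, 0.3], -0.3]
    - [1, [0.93, -0.615, 0.3], -0.3]
  squeeze: 60

```text
clock: 0.78
tool_pos: [0.3433, -0.2777, 0.1704]
tool_rot: [-0.001, 0.895, 0.447, -0.0]
contact_force: [0.8, -1.0, 0.4]
opening: 0.0855
```

```bash
python3 go.py .457 -.089 .12 77.8
```

```text
t 0.78 pos [ 0.3433 -0.2777  0.1704] yaw 53.08 tilt z [-0.001  0.002 -1.   ] open 0.0855 F [ 0.76 -0.96  0.44]
shift [ 1.096 -0.111  0.254] n 4 turn -0.2746
```

Request:
arm_command:
  rows:
    - [1, [1.0, -0.11, 0.2], -0.275]
    - [1, [1.0, -0.11, 0.2], -0.275]
    - [1, [1.0, -0.11, 0.2], -0.275]
    - [1, [1.0, -0.11, 0.2], -0.275]
    - [1, [1.0, -0.11, 0.2], -0.275]
    - [1, [1.0, -0.11, 0.2], -0.275]

```text
clock: 1.52
tool_pos: [0.4456, -0.1055, 0.1309]
tool_rot: [-0.001, 0.778, 0.628, 0.0]
contact_force: [-0.3, -0.0, 0.4]
opening: 0.0856
```

```bash
python3 go.py .457 -.089 .12 77.8; python3 - <<'E'
from workcell import r
from h import *
s=r.sense();f=r.grab_frame("wrist");im=f["frame"][:,:,::-1].copy()
X=np.array([np.cos(np.radians(77.7)),np.sin(np.radians(77.7))]);Y=np.array([-X[1],X[0]]);O=np.array([.468,-.0375])
q=proj(f,[[*(O+a*X+b*Y),.044] for a,b in ((.07,.019),(.07,-.019),(-.07,-.019),(-.07,.019))],s).astype(int)
cv2.polylines(im,[q.reshape(-1,1,2)],True,(0,0,255),1);cv2.imwrite("pics/w1.png",im)
E
```

```text
t 1.52 pos [ 0.4456 -0.1055  0.1309] yaw 77.78 tilt z [-0.001  0.002 -1.   ] open 0.0856 F [-0.3  -0.03  0.38]
shift [0.093 0.038 0.055] n 1 turn -0.0002
```

View pics/w1.png

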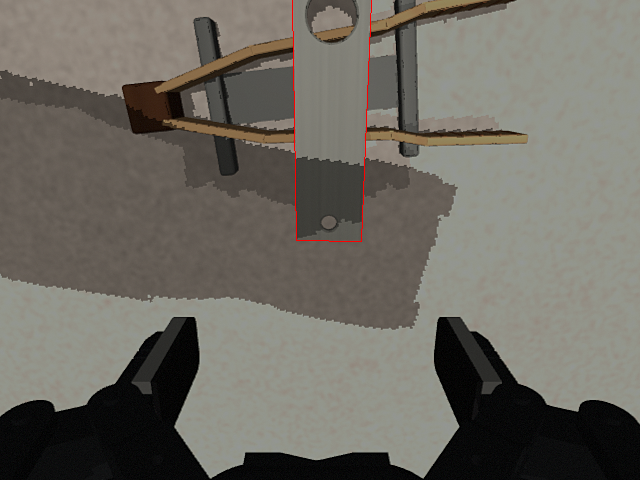

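The wrist view matches the predicted opener outline to about 1 px. The tail edge is at row 240 and spans columns 297–362, with free room on both sides. I'll descend and grasp.

```bash
python3 go.py .4565 -.0895 .021 77.7
```

```text
t 1.57 pos [ 0.4455 -0.1056  0.1309] yaw 77.75 tilt z [-0.001  0.002 -1.   ] open 0.085 F [-0.73  0.22 -0.4 ]
shift [0.09  0.037 0.55 ] n 2 turn 0.0006
```

Request:
arm_command:
  rows:
    - [1, [0.09, 0.037, 0.2], 0]
    - [1, [0.09, 0.037, 0.4], 0]
    - [1, [0.09, 0.037, 0.55], 0]
    - [1, [0.09, 0.037, 0.55], 0]
    - [-0.2, [0.09, 0.037, 0.55], 0]
    - [-0.3, [0.09, 0.037, 0.55], 0]
    - [-0.3, [0.09, 0.037, 0.55], 0]
    - [-0.3, [0.09, 0.037, 0.55], 0]
    - [-0.3, [0.09, 0.037, 0.55], 0]
    - [-0.3, [0.09, 0.037, 0.55], 0]

```text
clock: 2.82
tool_pos: [0.457, -0.0897, 0.0212]
tool_rot: [-0.001, 0.779, 0.628, 0.0]
contact_force: [2.0, -2.3, 4.3]
opening: 0.036
```

```bash
python3 go.py .4565 -.0895 .05 77.7;  python3 - <<'E'
from workcell import r
import cv2
cv2.imwrite("pics/w2.png",r.grab_frame("wrist")["frame"][:,:,::-1])
E
```

```text
t 2.83 pos [ 0.457  -0.0897  0.0212] yaw 77.75 tilt z [-0.     0.001 -1.   ] open 0.036 F [ 2.05 -2.31  4.31]
shift [ 0.001 -0.002 -0.144] n 1 turn 0.0005
```

View pics/w2.png

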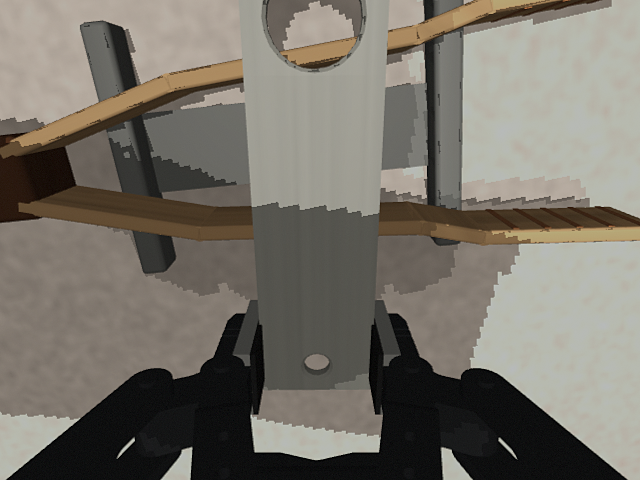

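The fingers hold the tail, with the pads on its edges at columns 255 and 378. I'll lift with a firmer closing target.

Request:
arm_command:
  rows:
    - [-0.6, [0, 0, 0], 0]
    - [-0.6, [0, 0, -0.05], 0]
    - [-0.6, [0, 0, -0.15], 0]
    - [-0.6, [0, 0, -0.25], 0]
    - [-0.6, [0, 0, -0.25], 0]

```text
clock: 3.5
tool_pos: [0.4574, -0.0898, 0.0722]
tool_rot: [0.0, 0.778, 0.628, 0.001]
contact_force: [-0.1, 0.1, -2.3]
opening: 0.0362
```

```bash
python3 go.py .4565 -.0895 .05 77.7;  python3 - <<'E'
from workcell import r
import cv2,numpy as np
from h import *
s=r.sense();f=r.grab_frame("wrist");im=f["frame"][:,:,::-1].copy()
cv2.imwrite("pics/w3.png",im)
f=r.grab_frame("scene");crop(f,"s3",210,130,160,150,4);
E
```

```text
t 3.5 pos [ 0.4574 -0.0898  0.0722] yaw 77.76 tilt z [ 0.001  0.001 -1.   ] open 0.0362 F [-0.07  0.15 -2.29]
shift [ 0.    -0.005  0.111] n 1 turn 0.0007
```

View pics/w3.png

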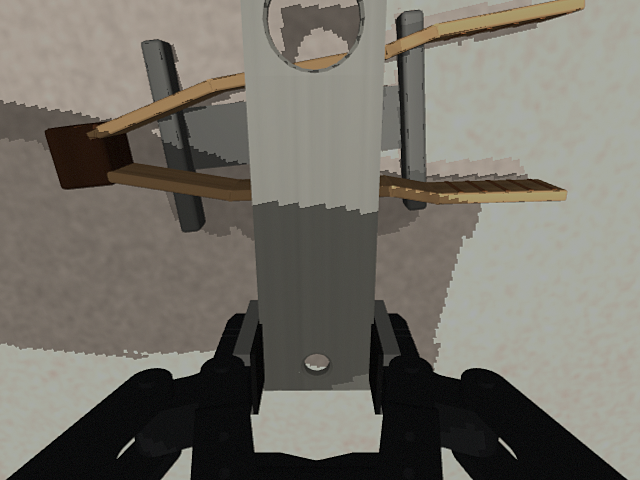

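View pics/s3.png

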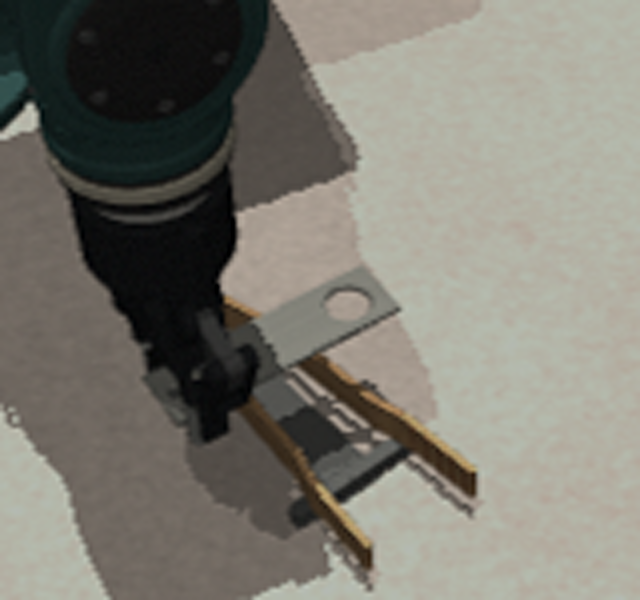

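The opener came up level and unshifted in the fingers, with its tail still at row 390 and its hole in the same place. The tongs stayed on the rest. I'll carry it to the block.

Request:
arm_command:
  rows:
    - [-0.6, [0.3, 0, 0], 0]
    - [-0.6, [0.6, 0, 0], 0]
    - [-0.6, [0.9, 0.0, 0], 0]
    - [-0.6, [1.0, 0.04, 0], 0]
    - [-0.6, [1.0, 0.04, 0], 0]
    - [-0.6, [1.0, 0.04, 0], 0]

```text
clock: 4.35
tool_pos: [0.5063, 0.1032, 0.0706]
tool_rot: [-0.001, 0.779, 0.627, -0.0]
contact_force: [-0.4, 1.0, -0.4]
opening: 0.0359
```

```bash
python3 go.py .464 .142 .072 78.0;  python3 - <<'E'
from workcell import r
import cv2,numpy as np
from h import *
s=r.sense();f=r.grab_frame("wrist");im=f["frame"][:,:,::-1].copy()
h=np.radians(78.2);X=np.array([np.cos(h),np.sin(h)]);Y=np.array([-X[1],X[0]]);O=np.array([.5067,.3482])
cv2.imwrite("pics/w4r.png",im)
for z in (.069,):
    q=proj(f,[[*(O+a*X+b*Y),z] for a,b in ((.0475,.04),(.0475,-.04),(-.0475,-.04),(-.0475,.04))],s).astype(int)
    cv2.polylines(im,[q.reshape(-1,1,2)],True,(0,0,255),1)
cv2.imwrite("pics/w4.png",im)
E
```

```text
t 4.35 pos [0.5063 0.1032 0.0706] yaw 77.7 tilt z [-0.002  0.001 -1.   ] open 0.0359 F [-0.4   1.01 -0.39]
shift [ 0.145 -0.248 -0.006] n 1 turn -0.0033
```

View pics/w4.png

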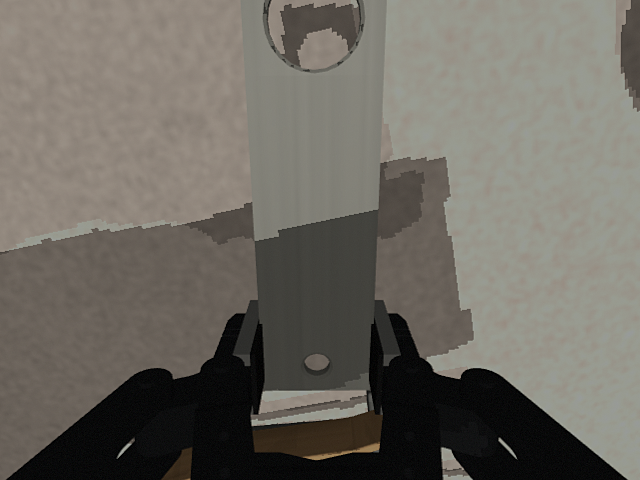

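The wrist camera can't see past the opener's head, so I'll align using the outside cameras. Moving to the pre-insert pose.

```bash
python3 go.py .4665 .157 .0292 78.1
```

```text
t 4.4 pos [0.5063 0.103  0.0707] yaw 77.67 tilt z [-0.002  0.001 -1.   ] open 0.0364 F [-0.41 -0.14 -1.32]
shift [ 0.221 -0.252  0.208] n 2 turn -0.0048
```

Request:
arm_command:
  rows:
    - [-0.6, [0.15, -0.25, 0.0], -0.005]
    - [-0.6, [0.22, -0.25, 0.1], -0.005]
    - [-0.6, [0.22, -0.25, 0.2], -0.005]
    - [-0.6, [0.22, -0.25, 0.208], -0.005]
    - [-0.6, [0.22, -0.25, 0.208], -0.005]

```text
clock: 5.03
tool_pos: [0.4669, 0.156, 0.0297]
tool_rot: [-0.001, 0.777, 0.63, -0.0]
contact_force: [0.1, -0.1, -1.0]
opening: 0.0362
```

```bash
python3 go.py .4665 .157 .0292 78.1;  python3 - <<'E'
from workcell import r
import cv2,numpy as np
from h import *
s=r.sense();print(s["tool_pos"])
h=np.radians(78.1);X=np.array([np.cos(h),np.sin(h)]);Y=np.array([-X[1],X[0]]);O=s["tool_pos"][:2]+.0533*X
hb=np.radians(78.2);Xb=np.array([np.cos(hb),np.sin(hb)]);Yb=np.array([-Xb[1],Xb[0]]);B=np.array([.5067,.3482])
ims=[]
for n,(u,v,w,hh,k) in (("top",(115,205,180,110,4)),("scene",(300,100,150,130,4))):
    f=r.grab_frame(n);np.save(f"pics/{n}5.npy",f,allow_pickle=True)
    im=cv2.resize(f["frame"][v:v+hh,u:u+w,::-1],None,fx=k,fy=k,interpolation=cv2.INTER_CUBIC)
    cv2.imwrite(f"pics/{n}5r.png",im)
    def pl(P,c):
        q=((proj(f,P)-[u,v])*k+k/2).round().astype(int);cv2.polylines(im,[q.reshape(-1,1,2)],True,c,1)
    z=s["tool_pos"][2]+.0228
    pl([[*(O+a*X+b*Y),z] for a,b in ((.07,.019),(.07,-.019),(-.07,-.019),(-.07,.019))],(0,0,255))
    pl([[*(B+a*Xb+b*Yb),.069] for a,b in ((.0475,.04),(.0475,-.04),(-.0475,-.04),(-.0475,.04))],(255,0,0))
    pl([[*(B-.0475*Xb+b*Yb),zz] for b,zz in ((.023,.045),(.023,.055),(-.023,.055),(-.023,.045))],(0,255,0))
    cv2.imwrite(f"pics/{n}5.png",im)
E
```

```text
t 5.03 pos [0.4669 0.156  0.0297] yaw 78.05 tilt z [-0.001  0.001 -1.   ] open 0.0362 F [ 0.09 -0.06 -1.  ]
shift [ 0.004 -0.003  0.003] n 1 turn -0.0005
[0.46694944 0.15602018 0.02972759]
```

View pics/top5.png

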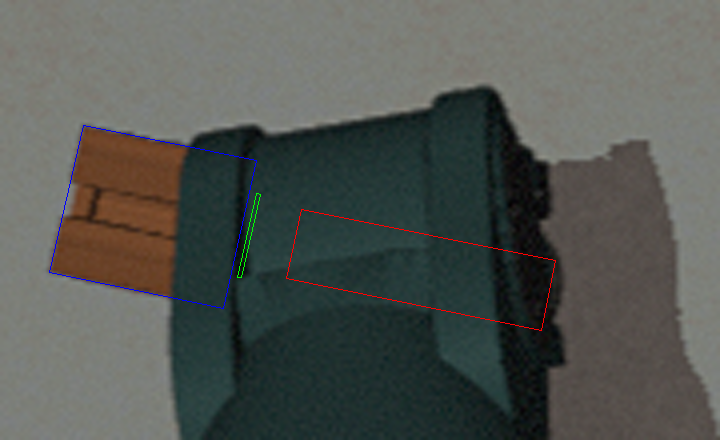

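View pics/scene5.png

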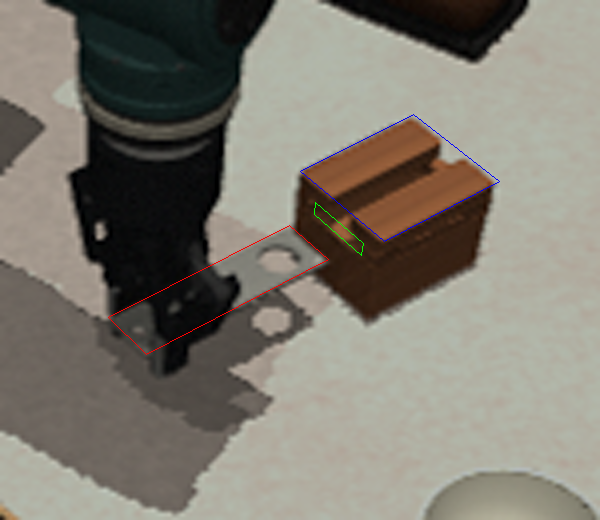

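View pics/scene5r.png

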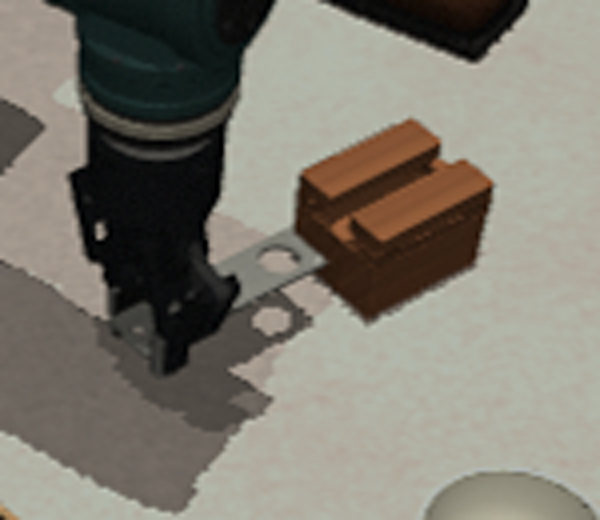

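The opener overlay fits. The block outline in the scene view is about 1 px too far back, so I'll refit the block from both views.

```bash
python3 - <<'E'
from h import *
s=load("scene");crop(s,"s6",365,120,65,65,9)
t=load("top");crop(t,"t6",120,228,72,60,9)
E
```

```text
(no output)
```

View pics/s6.png

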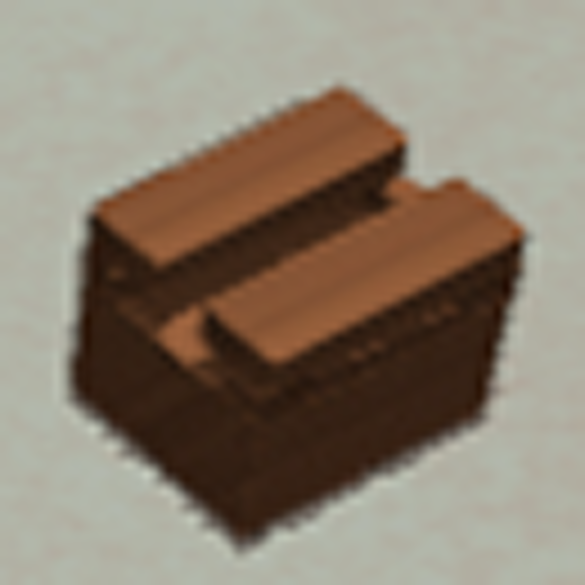

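View pics/t6.png

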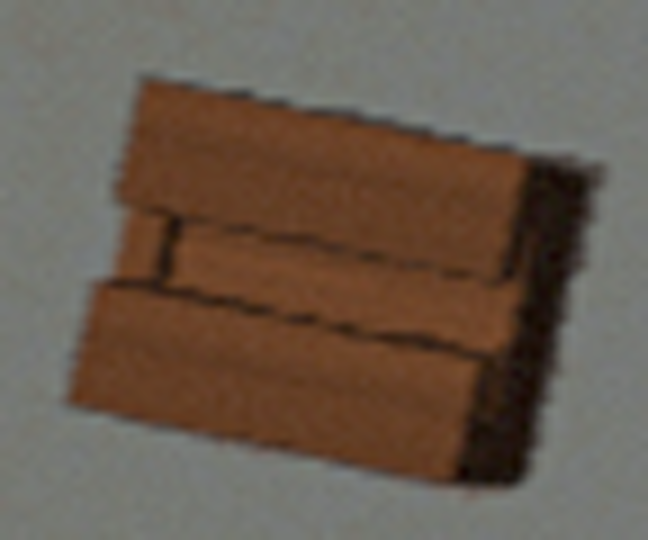

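```bash
python3 - <<'E'
from h import *
from scipy.optimize import least_squares
t=load("top");s=load("scene")
c=lambda x,y,u,v,k:(u+(x+.5)/k-.5, v+(y+.5)/k-.5)
m,b=-.0475,.0475
S=[((92,212),(m,.04,.069)),((272,365),(m,-.04,.069)),((342,88),(b,.04,.069)),((525,235),(b,-.04,.069)),((72,392),(m,.04,0)),((243,550),(m,-.04,0)),((488,418),(b,-.04,0))]
T=[((142,78),(b,-.04,.069)),((527,155),(m,-.04,.069)),((462,480),(m,.04,.069)),((70,403),(b,.04,.069)),((600,165),(m,-.04,0)),((522,487),(m,.04,0))]
def res(p,which="both",full=False):
    h=p[2];X=np.array([np.cos(h),np.sin(h)]);Y=np.array([-X[1],X[0]]);o=[]
    for f,L,a in ((s,S,(365,120,9)),(t,T,(120,228,9))):
        if which=="s" and f is t or which=="t" and f is s: continue
        q=proj(f,[[*(p[:2]+P[0]*X+P[1]*Y),P[2]] for _,P in L]);o.append(q-np.array([c(*uv,*a) for uv,_ in L]))
    o=np.vstack(o);return o if full else o.ravel()
for w in ("both","s","t"):
    r_=least_squares(res,[.507,.348,1.365],args=(w,));p=r_.x;mo=p[:2]-.0475*np.array([np.cos(p[2]),np.sin(p[2])])
    print(w,p[:2].round(4),np.degrees(p[2]).round(2),"mouth",mo.round(4),"rms px",np.sqrt((r_.fun**2).mean()).round(2));
    if w=="both":print(res(p,w,True).round(1).tolist())
E
```

```text
both [0.5072 0.3472] 78.18 mouth [0.4974 0.3007] rms px 0.58
[[-0.3, -0.7], [0.7, -0.1], [0.1, -1.0], [1.2, -0.7], [-0.7, -0.3], [0.2, -0.4], [0.3, -0.6], [0.4, -0.7], [0.9, -0.5], [-0.1, 0.3], [-0.1, 0.0], [0.2, 0.7], [1.1, -0.1]]
s [0.508  0.3452] 77.73 mouth [0.4979 0.2988] rms px 0.45
t [0.507 0.348] 78.56 mouth [0.4976 0.3015] rms px 0.45
```

The refit gives the slot mouth at (0.4976,0.3005), heading 78.1°. The opener is within 1 mm laterally and mid-height at 48.5–52.5 mm. Inserting in stages.

Request:
arm_command:
  rows:
    - [-0.6, [0.1, 0, 0], 0]
    - [-0.6, [0.15, 0, 0], 0]
    - [-0.6, [0.2, 0, 0], 0]
    - [-0.6, [0.25, 0, 0], 0]
    - [-0.6, [0.25, 0, 0], 0]

```text
clock: 5.75
tool_pos: [0.4777, 0.2057, 0.03]
tool_rot: [-0.001, 0.776, 0.63, 0.0]
contact_force: [-0.2, 0.2, -1.4]
opening: 0.0361
```

```bash
python3 go.py .4897 .263 .0297 78.1;  python3 - <<'E'
from workcell import r
from h import *
f=r.grab_frame("scene");crop(f,"s7",320,110,120,100,6)
E
```

```text
t 5.75 pos [0.4777 0.2057 0.03  ] yaw 78.12 tilt z [-0.001  0.002 -1.   ] open 0.0361 F [-0.23  0.25 -1.35]
shift [ 0.292 -0.     0.002] n 1 turn 0.0002
```

View pics/s7.png

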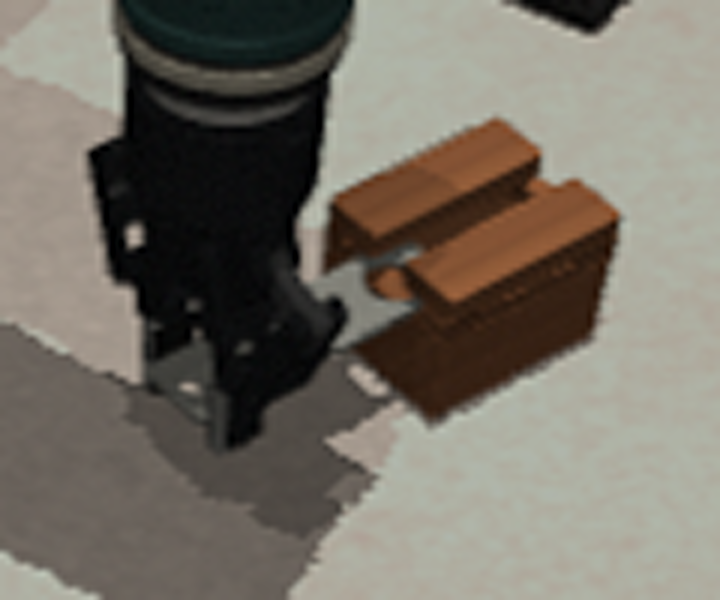

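The head is in the slot without contact force. Continuing.

Request:
arm_command:
  rows:
    - [-0.6, [0.07, 0, 0], 0]
    - [-0.6, [0.14, 0, 0], 0]
    - [-0.6, [0.21, 0, 0], 0]
    - [-0.6, [0.26, 0, 0], 0]
    - [-0.6, [0.28, 0, 0], 0]
    - [-0.6, [0.28, 0, 0], 0]

```text
clock: 6.55
tool_pos: [0.489, 0.2603, 0.03]
tool_rot: [-0.001, 0.776, 0.63, 0.0]
contact_force: [-0.5, -1.5, -0.9]
opening: 0.0362
```

Request:
arm_command:
  rows:
    - [-0.6, [0.01, 0, 0], 0]
    - [-0.6, [0.01, 0, 0], 0]

```text
clock: 6.8
tool_pos: [0.4894, 0.2621, 0.03]
tool_rot: [-0.001, 0.777, 0.63, 0.0]
contact_force: [1.0, -0.5, -1.0]
opening: 0.036
```

```bash
python3 go.py .4897 .263 .0297 78.1;  python3 - <<'E'
from workcell import r
from h import *
f=r.grab_frame("scene");crop(f,"s8",320,110,120,100,6)
E
```

```text
t 6.8 pos [0.4894 0.2621 0.03  ] yaw 78.11 tilt z [-0.001  0.001 -1.   ] open 0.036 F [ 0.96 -0.53 -1.03]
shift [0.004 0.001 0.001] n 1 turn 0.0001
```

View pics/s8.png

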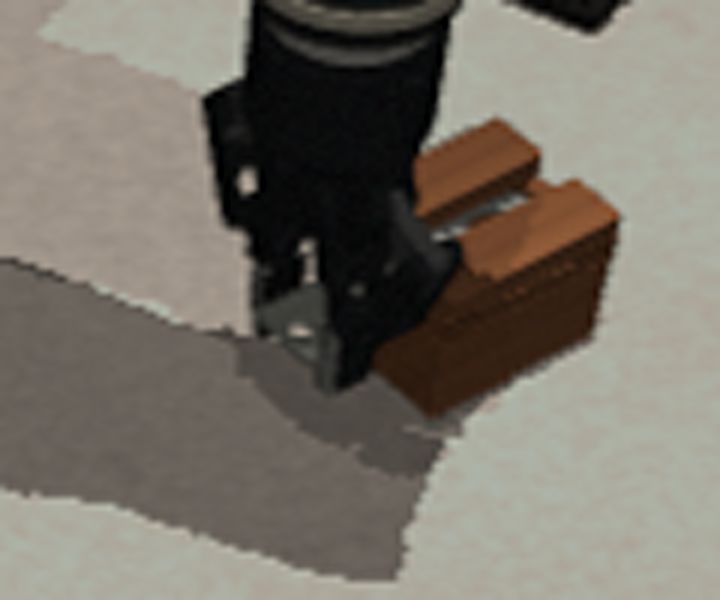

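Now 1 mm nudges until the far end is felt.

Request:
arm_command:
  rows:
    - [-0.6, [0.006, 0, 0], 0]
    - [-0.6, [0.006, 0, 0], 0]

```text
clock: 7.1
tool_pos: [0.4897, 0.2633, 0.03]
tool_rot: [-0.001, 0.777, 0.63, 0.0]
contact_force: [-0.4, 0.9, -1.5]
opening: 0.0363
```

Request:
arm_command:
  rows:
    - [-0.6, [0.006, 0, 0], 0]
    - [-0.6, [0.006, 0, 0], 0]

```text
clock: 7.35
tool_pos: [0.4895, 0.2638, 0.0298]
tool_rot: [-0.0, 0.777, 0.63, -0.001]
contact_force: [-1.3, -5.8, -1.3]
opening: 0.0362
```

Request:
arm_command:
  rows:
    - [-0.6, [0.006, 0, 0], 0]
    - [-0.6, [0.006, 0, 0], 0]

```text
clock: 7.6
tool_pos: [0.4893, 0.2639, 0.0295]
tool_rot: [0.0, 0.777, 0.63, -0.002]
contact_force: [-1.2, -9.1, -0.2]
opening: 0.0363
```

Contact at the slot's end: y force -9 N and the motion has stopped. Releasing and lifting straight up.

Request:
arm_command:
  rows:
    - [0.2, [0, 0, 0], 0]
    - [0.8, [0, 0, 0], 0]
    - [1, [0, 0, 0], 0]
    - [1, [0, 0, 0], 0]
    - [1, [0, 0, -0.2], 0]
    - [1, [0, 0, -0.5], 0]
    - [1, [0, 0, -0.6], 0]
    - [1, [-0.3, 0, -0.7], 0]
    - [1, [-0.6, 0, -0.7], 0]
    - [1, [-0.9, 0.1, -0.7], 0]
    - [1, [-0.9, 0.1, -0.7], 0]

```text
clock: 8.98
tool_pos: [0.4722, 0.0807, 0.1703]
tool_rot: [0.001, 0.779, 0.628, -0.002]
contact_force: [0.1, 0.6, -0.1]
opening: 0.0854
```

```bash
python3 go.py .472 -.0229 .16 -6;python3 go.py .472 -.0229 .16 174;  python3 - <<'E'
from workcell import r
from h import *
f=r.grab_frame("scene");crop(f,"s9",320,110,120,100,6)
f=r.grab_frame("top");crop(f,"t9",110,215,160,90,5)
E
```

```text
t 8.97 pos [0.4722 0.0807 0.1703] yaw 77.75 tilt z [-0.002 -0.003 -1.   ] open 0.0854 F [ 0.15  0.56 -0.14]
shift [-0.506  0.109  0.053] n 2 turn 0.9305
t 8.97 pos [0.4722 0.0807 0.1703] yaw 77.75 tilt z [-0.002 -0.003 -1.   ] open 0.0854 F [ 0.15  0.56 -0.14]
shift [-0.506  0.109  0.053] n 2 turn -1.0695
```

View pics/s9.png

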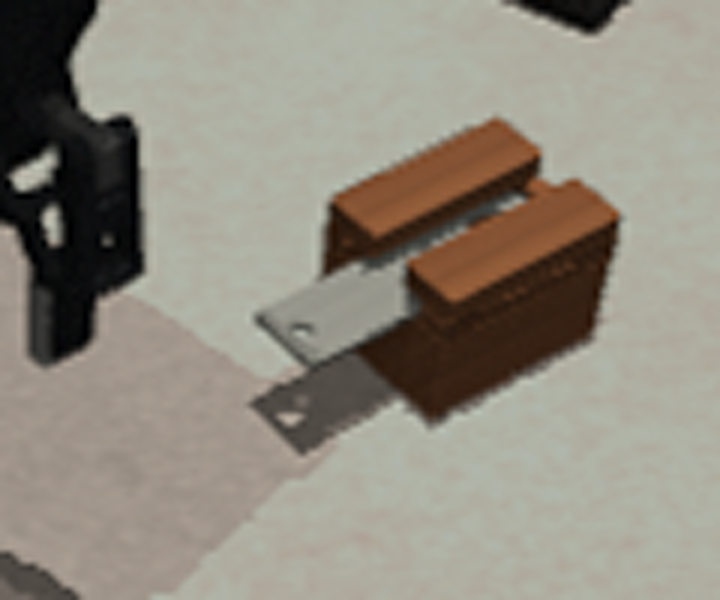

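View pics/t9.png

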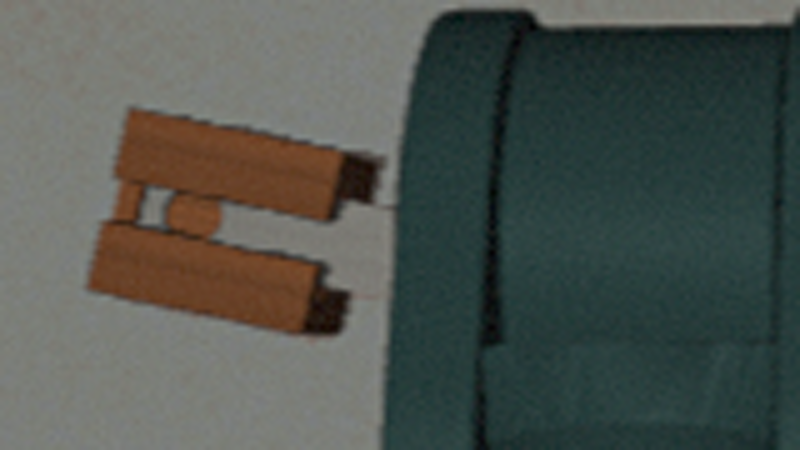

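The opener is fully home: in the top view its head meets the slot's end wall at (140,205). Next come the tongs. I'll use tool yaw 174° to keep the last joint mid-range.

Request:
arm_command:
  rows:
    - [1, [-0.5, 0.1, 0.05], -0.9]
    - [1, [-0.5, 0.1, 0.05], -0.9]
    - [1, [-0.5, 0.1, 0.05], -0.9]
    - [1, [-0.5, 0.1, 0.05], -0.9]
    - [1, [-0.5, 0.1, 0.05], -0.9]
    - [1, [-0.5, 0.1, 0.05], -0.9]
    - [1, [-0.5, 0.1, 0.05], -0.9]
    - [1, [-0.5, 0.1, 0.05], -0.9]
    - [1, [-0.5, 0.1, 0.05], -0.9]

```text
clock: 10.2
tool_pos: [0.4708, -0.0171, 0.1604]
tool_rot: [-0.001, 0.182, 0.983, -0.001]
contact_force: [0.1, -0.6, 0.5]
opening: 0.0855
```

```bash
python3 go.py .450 -.0206 .16 174
```

```text
t 10.2 pos [ 0.4708 -0.0171  0.1604] yaw 159.01 tilt z [-0.003 -0.002 -1.   ] open 0.0855 F [ 0.14 -0.6   0.53]
shift [ 0.091 -0.053  0.002] n 1 turn -0.1666
```

Request:
arm_command:
  rows:
    - [1, [0.09, -0.055, 0], -0.167]
    - [1, [0.09, -0.055, 0], -0.167]
    - [1, [0.09, -0.055, 0], -0.167]

```text
clock: 10.58
tool_pos: [0.4501, -0.0203, 0.1605]
tool_rot: [-0.001, 0.053, 0.999, -0.001]
contact_force: [-0.2, -0.0, -0.7]
opening: 0.0857
```

```bash
python3 go.py .4715 -.0229 .008 174;  python3 - <<'E'
from workcell import r
from h import *
s=r.sense();f=r.grab_frame("wrist");np.save("pics/w10.npy",{"f":f,"s":s},allow_pickle=True);im=f["frame"][:,:,::-1].copy()
cv2.imwrite("pics/w10r.png",im)
h=np.radians(-6);X=np.array([np.cos(h),np.sin(h)]);Y=np.array([-X[1],X[0]]);O=np.array([.472,-.0229])
def pl(L,z,c):
    q=proj(f,[[*(O+a*X+b*Y),z] for a,b in L],s).round().astype(int);cv2.polylines(im,[q.reshape(-1,1,2)],True,c,1)
pl(((.105,.0375),(.105,-.0375),(.025,-.028),(-.035,-.028),(-.113,-.012),(-.113,.012),(-.035,.028),(.025,.028)),.04,(0,0,255))
for x in (-.07,.045): pl(((x-.005,-.045),(x+.005,-.045),(x+.005,.045),(x-.005,.045)),.015,(0,255,0))
cv2.imwrite("pics/w10.png",im)
E
```

```text
t 10.57 pos [ 0.4501 -0.0203  0.1605] yaw 173.89 tilt z [-0.002 -0.002 -1.   ] open 0.0857 F [-0.24 -0.   -0.66]
shift [-0.109  0.001  0.762] n 3 turn -0.0012
```

View pics/w10.png

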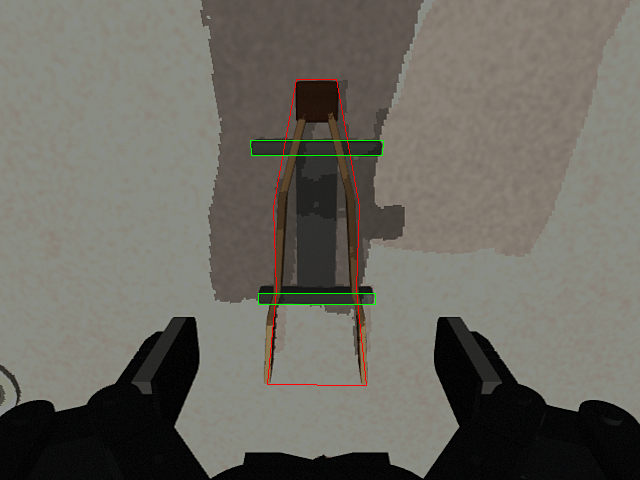

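The tongs and rest outlines match: the bars are at rows 148 and 298 and the hinge at (317,100). Descending to the grip point and half-squeezing.

Request:
arm_command:
  rows:
    - [1, [-0.109, 0, 0.25], 0]
    - [1, [-0.109, 0, 0.5], 0]
    - [1, [-0.109, 0, 0.7], 0]
    - [1, [-0.109, 0, 0.765], 0]
    - [1, [-0.109, 0, 0.765], 0]
    - [1, [-0.109, 0, 0.765], 0]
  squeeze: 30

```text
clock: 11.38
tool_pos: [0.4725, -0.0233, 0.0087]
tool_rot: [-0.0, 0.054, 0.999, -0.001]
contact_force: [0.6, -0.7, -0.0]
opening: 0.0851
```

Request:
arm_command:
  rows:
    - [0.4, [0, 0, 0], 0]
    - [0.15, [0, 0, 0], 0]
    - [0.15, [0, 0, 0], 0]
    - [0.15, [0, 0, 0], 0]
    - [0.15, [0, 0, 0], 0]

```text
clock: 12.0
tool_pos: [0.4733, -0.0234, 0.0096]
tool_rot: [0.001, 0.054, 0.999, -0.002]
contact_force: [-0.1, 1.0, 10.8]
opening: 0.0491
```

```bash
python3 go.py .4715 -.0229 .06 174;  python3 - <<'E'
from workcell import r
from h import *
f=r.grab_frame("wrist");cv2.imwrite("pics/w11.png",f["frame"][:,:,::-1])
f=r.grab_frame("scene");crop(f,"s11",210,150,160,140,5)
E
```

```text
t 12.0 pos [ 0.4733 -0.0234  0.0096] yaw 173.82 tilt z [ 0.002 -0.003 -1.   ] open 0.0491 F [-0.14  0.98 10.76]
shift [ 0.009  0.001 -0.252] n 1 turn -0.002
```

View pics/w11.png

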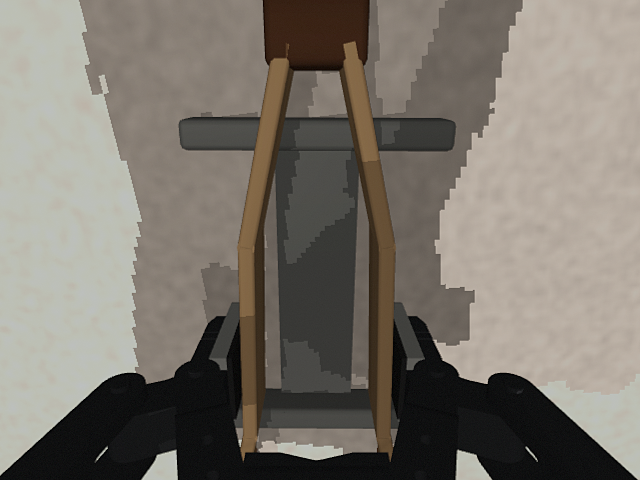

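View pics/s11.png

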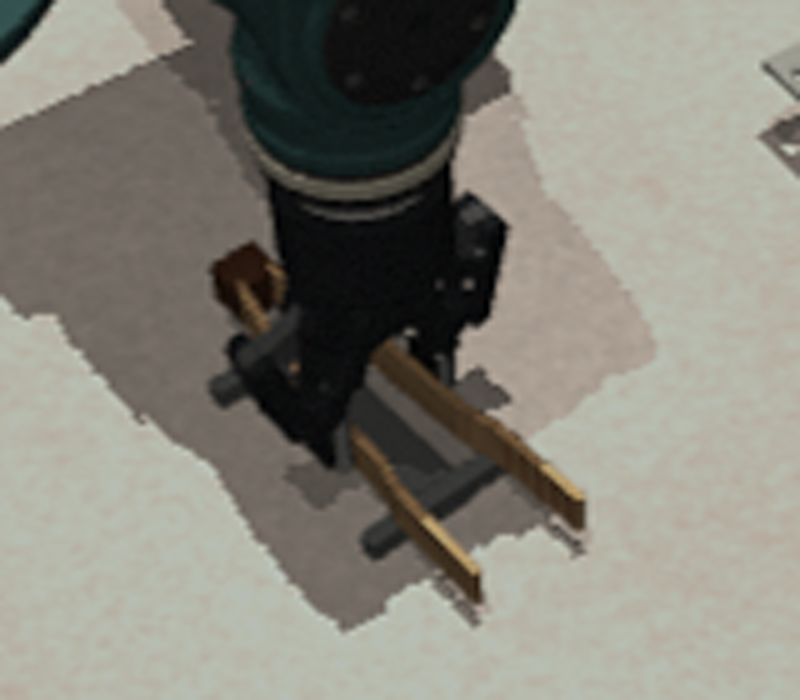

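The arms are held at a reading of 49 mm, and the +10.8 N comes from the pads swinging down. I'll lift to relieve it and turn towards the pod.

Request:
arm_command:
  rows:
    - [0.15, [0, 0, -0.02], 0]
    - [0.15, [0, 0, -0.08], 0]
    - [0.15, [0, 0, -0.2], 0]
    - [0.15, [0, 0, -0.35], 0]
    - [0.15, [0, 0, -0.4], 0]
    - [0.15, [0, 0, -0.4], 0]

```text
clock: 12.85
tool_pos: [0.4734, -0.0232, 0.0899]
tool_rot: [0.001, 0.054, 0.999, -0.002]
contact_force: [-0.3, -1.0, -0.2]
opening: 0.0495
```

```bash
python3 go.py .512 -.288 .09 150;  python3 - <<'E'
from workcell import r
from h import *
f=r.grab_frame("wrist");cv2.imwrite("pics/w12.png",f["frame"][:,:,::-1])
f=r.grab_frame("scene");crop(f,"s12",210,130,160,150,4)
s=load("scene");t=load("top")
a=cv2.resize(s["frame"][335:380,185:235,::-1],None,fx=8,fy=8,interpolation=cv2.INTER_CUBIC)
b=cv2.resize(t["frame"][203:248,440:490,::-1],None,fx=8,fy=8,interpolation=cv2.INTER_CUBIC)
cv2.imwrite("pics/pod.png",np.hstack([a,b]))
E
```

```text
t 12.85 pos [ 0.4734 -0.0232  0.0899] yaw 173.81 tilt z [ 0.002 -0.003 -1.   ] open 0.0495 F [-0.28 -1.03 -0.18]
shift [-0.334 -1.295  0.004] n 5 turn 0.2646
```

View pics/w12.png

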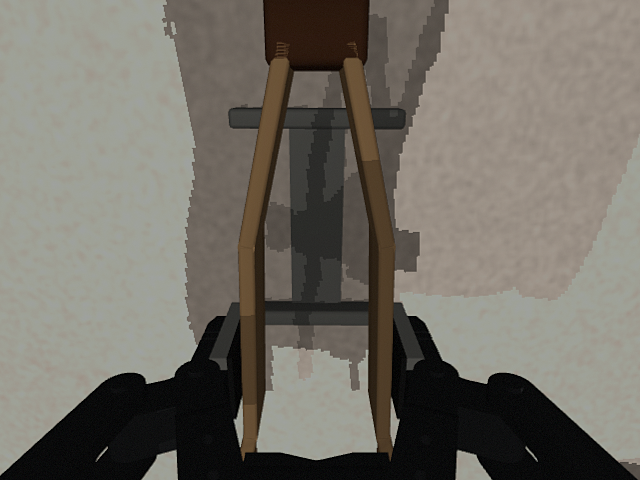

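View pics/s12.png

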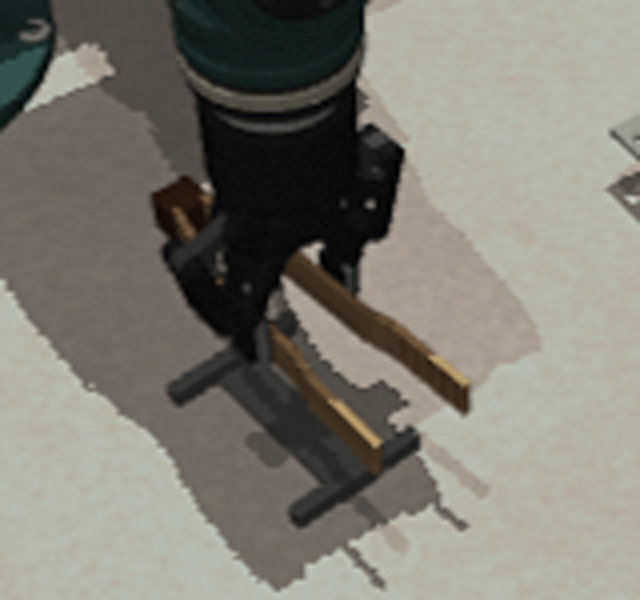

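View pics/pod.png

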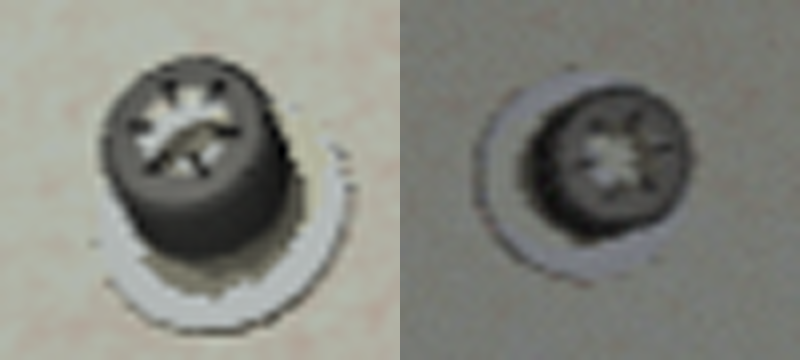

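```bash
python3 - <<'E'
from h import *
from scipy.optimize import least_squares
s=load("scene");t=load("top")
a=np.linspace(0,2*np.pi,90)
def bb(f,p):
    P=np.vstack([np.c_[p[0]+.02*np.cos(a),p[1]+.02*np.sin(a),0*a+z] for z in (.02,.049)])
    q=proj(f,P);return np.r_[q.min(0),q.max(0)]
c=lambda x,o:o+(x+.5)/8-.5
ms=np.array([c(101,185),c(57,335),c(292,185),c(264,335)]);mt=np.array([c(127,440),c(84,203),c(292,440),c(241,203)])
for n,L in (("both",((s,ms),(t,mt))),("s",((s,ms),)),("t",((t,mt),))):
    r_=least_squares(lambda p:np.concatenate([bb(f,p)-m for f,m in L]),[.58,-.327]);print(n,r_.x.round(4),r_.fun.round(1))
E
```

```text
both [ 0.5813 -0.3288] [-0.1 -1.   0.8 -0.   0.4 -0.1  1.  -0.2]
s [ 0.5815 -0.3299] [-0.5 -0.5  0.5  0.4]
t [ 0.581  -0.3273] [-0.3  0.   0.3 -0. ]
```

Pod fit from both views: (0.581,-0.3285), ±1.5 mm. Carrying the tongs above it.

Request:
arm_command:
  rows:
    - [0.15, [-0.05, -0.1, 0], 0.03]
    - [0.15, [-0.1, -0.25, 0], 0.08]
    - [0.15, [-0.15, -0.4, 0], 0.13]
    - [0.15, [-0.2, -0.55, 0], 0.18]
    - [0.15, [-0.22, -0.7, 0], 0.22]
    - [0.15, [-0.25, -0.8, 0], 0.265]
    - [0.15, [-0.25, -0.85, 0], 0.265]
    - [0.15, [-0.25, -0.85, 0], 0.265]

```text
clock: 13.95
tool_pos: [0.5036, -0.1974, 0.0887]
tool_rot: [0.0, 0.259, 0.966, -0.001]
contact_force: [-0.1, 0.1, -0.6]
opening: 0.0495
```

```bash
python3 go.py .5145 -.290 .09 150
```

```text
t 13.95 pos [ 0.5036 -0.1974  0.0887] yaw 150.02 tilt z [-0.001 -0.002 -1.   ] open 0.0495 F [-0.07  0.13 -0.55]
shift [-0.278 -0.374 -0.005] n 2 turn 0.0002
```

Request:
arm_command:
  rows:
    - [0.15, [-0.07, -0.1, -0.01], 0]
    - [0.15, [-0.15, -0.2, -0.01], 0]
    - [0.15, [-0.22, -0.3, -0.01], 0]
    - [0.15, [-0.278, -0.374, -0.01], 0]
    - [0.15, [-0.278, -0.374, -0.01], 0]
    - [0.15, [-0.278, -0.374, -0.01], 0]

```text
clock: 14.7
tool_pos: [0.5142, -0.2896, 0.0907]
tool_rot: [-0.0, 0.259, 0.966, -0.001]
contact_force: [1.3, 0.7, -0.5]
opening: 0.0492
```

```bash
cat > chk.py <<'E'
import sys
from workcell import r
from h import *
tag=sys.argv[1]
s=r.sense();q=s["tool_rot"];T=R.from_quat([q[1],q[2],q[3],q[0]]).as_matrix();h=np.arctan2(-T[1,0],-T[0,0])
X=np.array([np.cos(h),np.sin(h)]);Y=np.array([-X[1],X[0]]);O=s["tool_pos"][:2]-.001*X;zb=s["tool_pos"][2]+.0054
print(s["tool_pos"].round(4),np.degrees(h).round(2),s["opening"])
g=.027+.003
for n,(u,v,w,hh,k) in (("scene",(150,280,160,120,5)),("top",(380,160,120,90,6))):
    f=r.grab_frame(n);im=cv2.resize(f["frame"][v:v+hh,u:u+w,::-1],None,fx=k,fy=k,interpolation=cv2.INTER_CUBIC)
    cv2.imwrite(f"pics/{n}{tag}r.png",im)
    def pl(P,c):
        qq=((proj(f,P)-[u,v])*k+k/2).round().astype(int);cv2.polylines(im,[qq.reshape(-1,1,2)],True,c,1)
    for sg in (1,-1): pl([[*(O+x*X+sg*y*Y),z] for x,y,z in ((.05,.0295,zb+.025),(.105,.032,zb+.025),(.105,.032,zb),(.05,.0295,zb))],(0,0,255))
    for z in (.02,.05): pl([[.5812+.02*np.cos(a),-.3285+.02*np.sin(a),z] for a in np.linspace(0,6.28,40)],(0,255,255))
    cv2.imwrite(f"pics/{n}{tag}.png",im)
E
python3 go.py .5145 -.290 .018 150; python3 chk.py 13
```

```text
t 14.7 pos [ 0.5142 -0.2896  0.0907] yaw 150.02 tilt z [-0.001 -0.002 -1.   ] open 0.0492 F [ 1.32  0.69 -0.55]
shift [-0.002 -0.     0.364] n 2 turn 0.0002
[ 0.5142 -0.2896  0.0907] -29.98 0.04916076937256593
```

View pics/scene13.png

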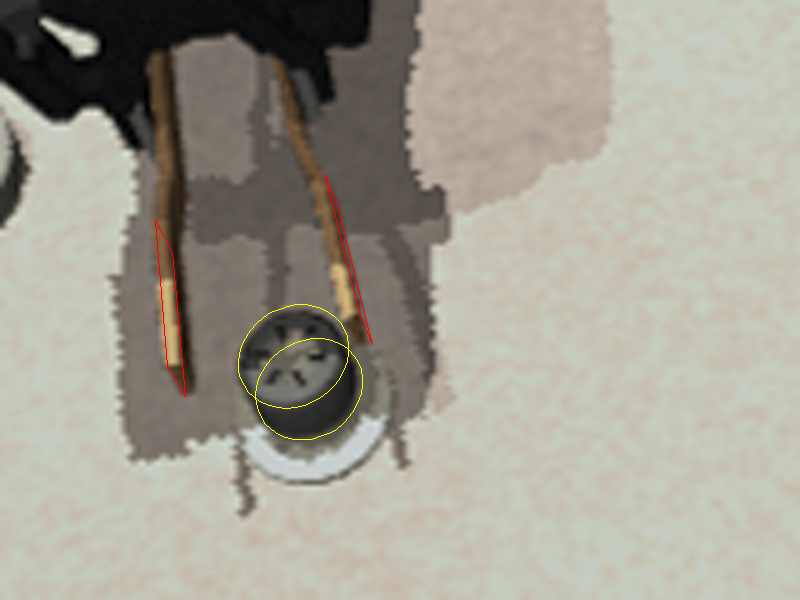

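View pics/top13.png

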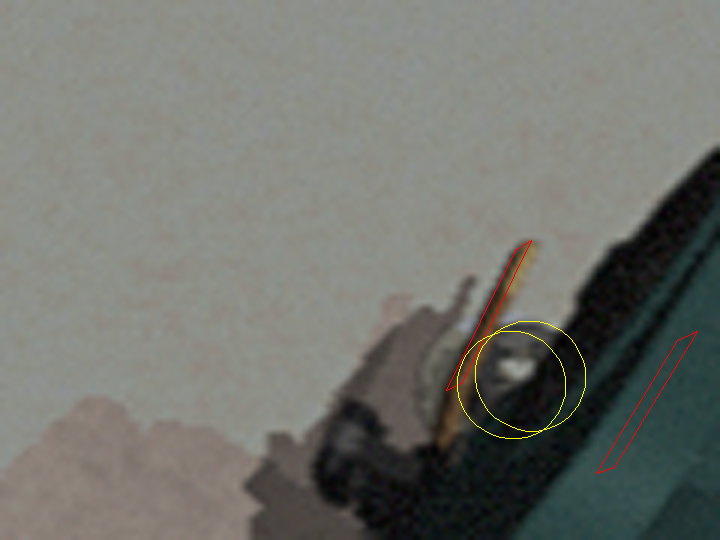

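```bash
python3 - <<'E'
import cv2
im=cv2.imread("pics/scene13r.png")[230:420,130:400];cv2.imwrite("pics/z1.png",cv2.resize(im,None,fx=2.9,fy=2.9,interpolation=cv2.INTER_CUBIC))
E
```

```text
(no output)
```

View pics/z1.png

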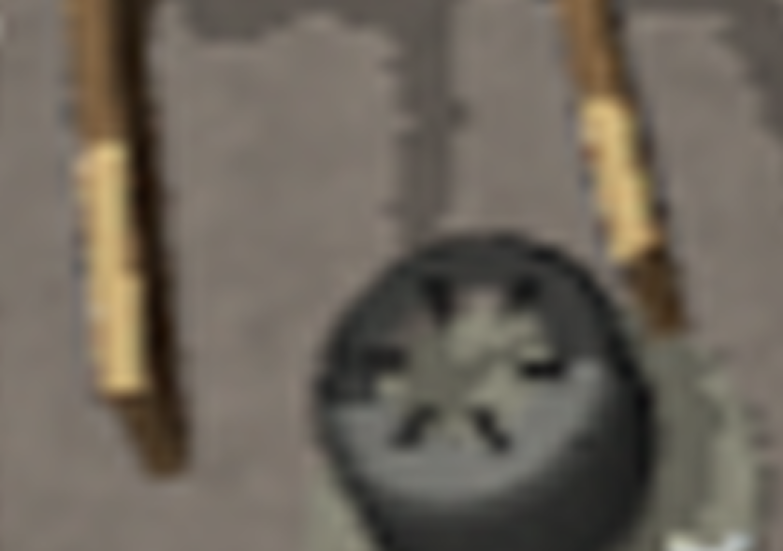

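```bash
python3 - <<'E'
from workcell import r
from h import *
s=r.sense();f=load("scene")
h=np.radians(-29.98);X=np.array([np.cos(h),np.sin(h)]);Y=np.array([-X[1],X[0]])
for z in (.121,.117):
  for n,p in (("R out",(100,392)),("R in",(145,390)),("L in",(613,262)),("L out",(658,240))):
    uv=(150+(130+p[0]/2.9+.5)/5-.5,280+(230+p[1]/2.9+.5)/5-.5);d=onz(f,uv,z)[:2]-s["tool_pos"][:2]
    print(z,n,"x",(d@X).round(4),"y",(d@Y).round(4))
  d=np.array([.5812,-.3285])-s["tool_pos"][:2];print("pod",(d@X).round(4),(d@Y).round(4))
E
```

```text
0.121 R out x 0.1037 y -0.0328
0.121 R in x 0.105 y -0.0279
0.121 L in x 0.1051 y 0.0258
0.121 L out x 0.104 y 0.0312
pod 0.0775 -0.0005
0.117 R out x 0.1017 y -0.0335
0.117 R in x 0.103 y -0.0286
0.117 L in x 0.1031 y 0.0254
0.117 L out x 0.1019 y 0.0308
pod 0.0775 -0.0005
```

The jaw tips measure 104 mm ahead of the TCP with a 53.7 mm inner gap centred at y≈-1 mm. The pod is at y between -0.5 and -1.5 mm, so the jaws are aligned. Lowering straight over it.

Request:
arm_command:
  rows:
    - [0.15, [0, 0, 0.08], 0]
    - [0.15, [0, 0, 0.16], 0]
    - [0.15, [0, 0, 0.23], 0]
    - [0.15, [0, 0, 0.3], 0]
    - [0.15, [0, 0, 0.345], 0]
    - [0.15, [0, 0, 0.36], 0]
    - [0.15, [0, 0, 0.36], 0]

```text
clock: 15.68
tool_pos: [0.5143, -0.2895, 0.019]
tool_rot: [-0.0, 0.258, 0.966, -0.001]
contact_force: [-0.5, -0.2, -1.0]
opening: 0.0493
```

```bash
python3 go.py .5145 -.290 .018 150; python3 chk.py 14
```

```text
t 15.68 pos [ 0.5143 -0.2895  0.019 ] yaw 150.05 tilt z [-0.001 -0.002 -1.   ] open 0.0493 F [-0.45 -0.18 -1.04]
shift [-0.002 -0.002  0.005] n 1 turn 0.0005
[ 0.5143 -0.2895  0.019 ] -29.95 0.04934528979383922
```

View pics/scene14r.png

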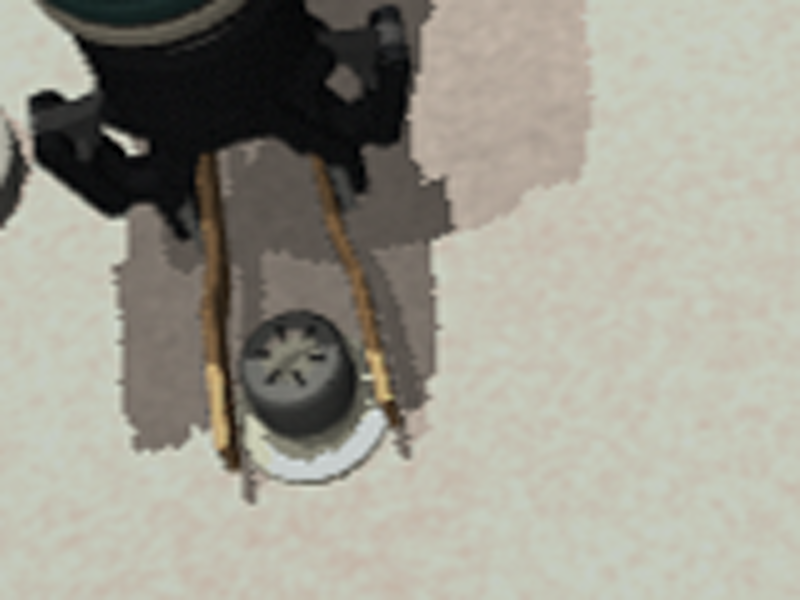

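The pod stands between the jaws with clearance on both sides. Closing with 25 N.

Request:
arm_command:
  rows:
    - [0.1, [0, 0, 0], 0]
    - [0.05, [0, 0, 0], 0]
    - [0.0, [0, 0, 0], 0]
    - [-0.05, [0, 0, 0], 0]
    - [-0.1, [0, 0, 0], 0]
    - [-0.2, [0, 0, 0], 0]
    - [-0.4, [0, 0, 0], 0]
    - [-0.4, [0, 0, 0], 0]
  squeeze: 26

```text
clock: 16.77
tool_pos: [0.5145, -0.2897, 0.0194]
tool_rot: [0.0, 0.258, 0.966, -0.001]
contact_force: [-1.0, 0.6, 1.2]
opening: 0.0414
```

```bash
python3 go.py .5145 -.290 .018 150; python3 chk.py 15
```

```text
t 16.77 pos [ 0.5145 -0.2897  0.0194] yaw 150.05 tilt z [-0.    -0.002 -1.   ] open 0.0414 F [-1.02  0.61  1.19]
shift [-0.001 -0.001  0.007] n 1 turn 0.0005
[ 0.5145 -0.2897  0.0194] -29.95 0.041417374481324404
```

View pics/scene15r.png

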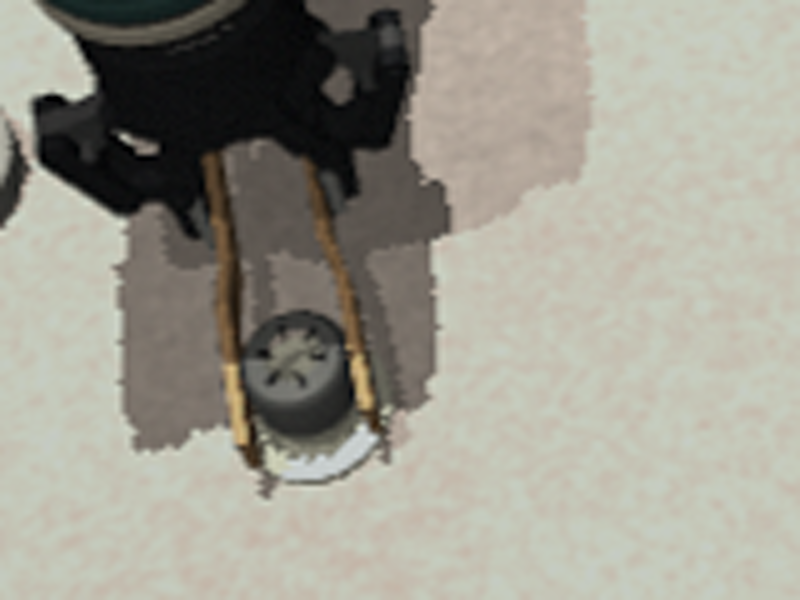

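The jaws are on the pod, at a 41.4 mm reading against the expected 42. Lifting slowly by 80 mm.

Request:
arm_command:
  rows:
    - [-0.4, [0, 0, 0], 0]
    - [-0.4, [0, 0, 0], 0]
    - [-0.4, [0, 0, -0.02], 0]
    - [-0.4, [0, 0, -0.06], 0]
    - [-0.4, [0, 0, -0.1], 0]
    - [-0.4, [0, 0, -0.15], 0]
    - [-0.4, [0, 0, -0.2], 0]
    - [-0.4, [0, 0, -0.25], 0]
    - [-0.4, [0, 0, -0.3], 0]
    - [-0.4, [0, 0, -0.35], 0]
    - [-0.4, [0, 0, -0.39], 0]
    - [-0.4, [0, 0, -0.42], 0]
    - [-0.4, [0, 0, -0.43], 0]
    - [-0.4, [0, 0, -0.43], 0]
    - [-0.4, [0, 0, -0.43], 0]
    - [-0.4, [0, 0, -0.43], 0]

```text
clock: 18.88
tool_pos: [0.5144, -0.2894, 0.1051]
tool_rot: [0.0, 0.258, 0.966, -0.001]
contact_force: [0.3, 0.4, -0.8]
opening: 0.0412
```

```bash
python3 go.py .5145 -.290 .104 150; python3 chk.py 16; python3 - <<'E'
from workcell import r
import cv2
cv2.imwrite("pics/sfull.png",r.grab_frame("scene")["frame"][:,:,::-1])
E
```

```text
t 18.88 pos [ 0.5144 -0.2894  0.1051] yaw 150.04 tilt z [-0.    -0.002 -1.   ] open 0.0412 F [ 0.3   0.36 -0.77]
shift [-0.002 -0.002  0.006] n 1 turn 0.0005
[ 0.5144 -0.2894  0.1051] -29.96 0.04115432293762831
```

View pics/scene16r.png

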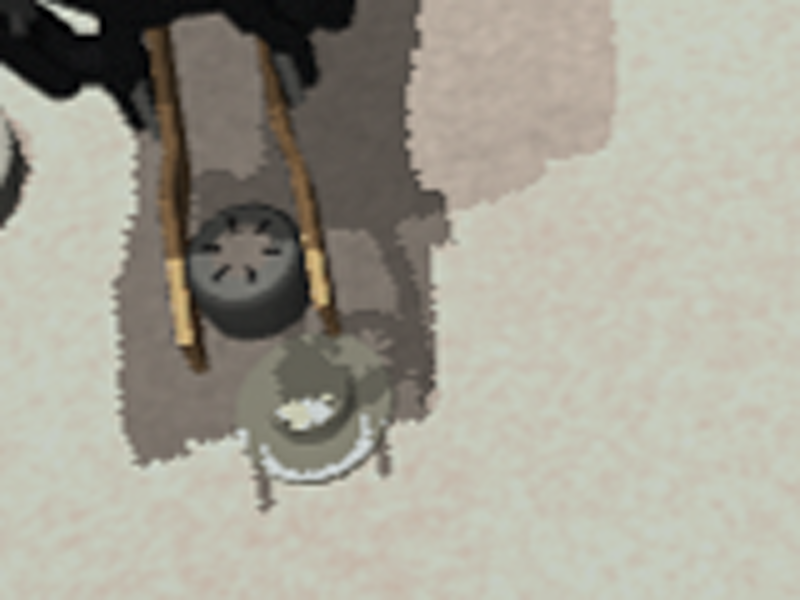

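View pics/sfull.png

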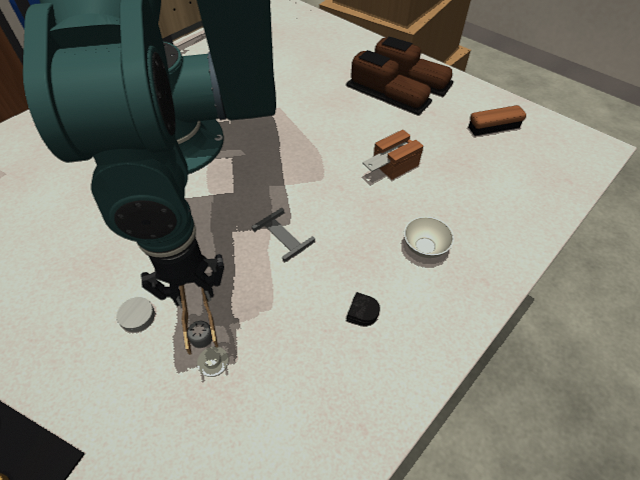

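The pod is up in the jaws at (248,270) in the crop, and the stand below it is empty. The opener is still in the slot, and the bowl, pads and tin haven't moved. One short hold to check it's steady, then I'll hand in.

Request:
arm_command:
  rows:
    - [-0.4, [0, 0, 0], 0]
    - [-0.4, [0, 0, 0], 0]
    - [-0.4, [0, 0, 0], 0]
    - [-0.4, [0, 0, 0], 0]
    - [-0.4, [0, 0, 0], 0]
    - [-0.4, [0, 0, 0], 0]

```text
clock: 19.77
tool_pos: [0.5144, -0.2895, 0.1052]
tool_rot: [0.0, 0.258, 0.966, -0.001]
contact_force: [0.8, 0.7, -0.9]
opening: 0.0417
```

```bash
python3 chk.py 17; python3 - <<'E'
import cv2,numpy as np
from workcell import r
from h import *
a=cv2.imread("pics/scene16r.png").astype(int);b=cv2.imread("pics/scene17r.png").astype(int)
d=np.abs(a-b)[190:380,150:350];print("diff",d.mean().round(2),d.max())
f=load("scene");a=np.linspace(0,6.28,90)
for dz in (.05,.08,.086,.09):
    P=np.vstack([np.c_[.5812+.02*np.cos(a),-.3285+.02*np.sin(a),0*a+z+dz] for z in (.02,.049)]);q=(proj(f,P)-[150,280])*5+2;print(dz,q.min(0).round(),q.max(0).round())
r.finish_job()
E
```

```text
[ 0.5144 -0.2895  0.1052] -29.96 0.04172475065348973
diff 1.03 34
0.05 [206. 244.] [338. 385.]
0.08 [186. 205.] [322. 350.]
0.086 [182. 197.] [319. 343.]
0.09 [179. 191.] [317. 338.]
the job is handed in; nothing more can be done
```

The job is done and handed in at about 20 s of the 54 s allowed.

- **Opener:** I gripped it by its tail, slid it into the slot until the end wall was felt at about 9 N, and let go. The pictures show it fully home and lying in the slot.
- **Pod:** I gripped the tongs half-squeezed, lowered them over the pod and closed on it. The gripper opening stopped at 41–42 mm, as expected with the pod in the jaws. I then lifted it about 85 mm. The last picture agrees: the pod's outline fits a lift of roughly 80–86 mm. The gripper did not touch the pod.
- **Steadiness:** Two pictures taken about 0.9 s apart showed nothing but image noise around the pod, and the final force reading was about 1 N.
- **Other items:** The bowl, heel pads and tin were not touched and look unmoved in the final scene view.

Two things did not go as expected. The top and scene cameras disagreed by up to about 3 mm on the block and the pod, so I used joint fits. Squeezing the tongs briefly pressed them onto the rest with about 11 N, which eased when I lifted.

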